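Hold the sprung board holder open for the next board

ROBOT

A 7-joint arm with a two-finger parallel gripper is mounted at the origin on the work surface. World frame = base frame: x ahead of the robot, y to its left, z up, the work surface at z = 0. Lengths are in m, angles in rad, forces in N, time in s.
With the tool pointing down it reaches from about 0.425 to 0.875 m from the base axis. Payload 8.4 kg.
Tool frame: the origin (TCP) lies midway between the tips of the shut fingers; the grasp point (between the pads) lies 19 mm behind it (ctrl.pinch_z is the distance from the TCP to the grasp point, in m); z points along the fingers, y is the line along which they close (so a half turn about z gives the same grasp; the last joint's range is limited). The gripper opens to 85 mm and grips with 20 to 120 N. Pads are 22 mm wide; open, the fingers measure 114 mm over their backs; the gripper's body (76 mm by 85 mm) begins 54 mm behind the grasp point. The pads swing forward as they close: fully open they stand 13 mm farther back than shut.
Start: joints at [1.186, 0.333, 0.04, 1.465, -0.013, 1.343, -0.059], TCP at [0.183, -0.624, 0.231] pointing down, gripper open.
Joint ranges: [-2.58, 2.58], [-0.38, 2.09], [-1.3, 1.39], [0.25, 2.4], [-1.5, 4.64], [0.08, 2.09], [-2.65, 2.65]. Speed limits (rad/s): [2.22, 2.22, 2.79, 2.79, 3.14, 3.14, 3.14].

INTERFACE

Orientations are given as a unit quaternion [x, y, z, w].
In Python, from bench import telemetry, capture, order, ctrl gives the robot as it stands. The module is installed in compiled form; this text tells all that it offers.
- The arm moves only by the shell command python3 -m inch 'ROWS' [OPENING]. ROWS is text: rows parted by semicolons, each of 4 numbers parted by spaces: the shift along the tool's x, y, z normalised to -1 to 1, where 1 is 200 mm, then the turn about the tool's z normalised to -1 to 1, where 1 is 180 degrees. A call has 1 to 12 rows; each row shifts and turns the commanded pose from where the row before left it, along the tool's axes as they then stand; what a row does not reach is not made up. A row lasts 1/10 s, in which the tool goes at most 50 mm and 8.59 degrees, less where a joint would pass 70% of its speed; a pose out of reach is approached as far as the arm can. A call with a number of a shift or a turn outside -1 to 1 is refused whole. A call with a gripper value outside its range is refused whole. OPENING is the opening, from 0 (shut) to 1 (fully open), set as the call begins (- or left out, the last holds). The fingers move at their own pace and stop on an object; the grip force is fixed at half the most. Time passes only in rows, so rows that do not move let the fingers close. It gives the time, the measured TCP pose, the force, the opening and the grip force at its end, in the units of the state.
- telemetry.observe(): the state, without advancing time (a new reading comes with each control period).
- capture(name): name is "scene" or "top"; returns a dict with "image" (480x640x3 uint8, red, green, blue), "fx", "fy", "cx", "cy" (pixels), "view" (4x4, takes a point from world to camera coordinates). Camera axes: x right, y up, looking along -z (the intrinsics and any distortion apply to the point x, -y, -z); pixel columns grow to the right and rows downward; lengths in m; the calibration is good to about 2 mm. A picture is of the moment at which its call begins. There is no depth.
- order.sign_off(): hands the job in; it is judged then, once.
The state is a dict: "clock": time; "qpos": joint angles; "dq": joint speeds; "joint_efforts": joint torques, N m; "tcp_pos": TCP position; "tool_rot": TCP orientation; "contact_force": force on the tool from outside, world axes, zero at the start; "wrist_torque": the same for the moment, N m; "gripper_width": finger opening in m; "finger_force": force on a finger pad.
Only numpy, scipy, OpenCV 4.12 (cv2) and the standard library are available. Lean on these libraries where they do the work, as an engineer would, in place of code of your own. Each camera call takes 0.05 s, during which the arm holds its last target. There are 200 camera calls.

TASK

The circuit board lying on the black foam pad goes into the board holder next. Draw the holder's sprung jaw back (the upright tab on it is there to pull by) to the engraved line for that board (first line for the small board, second for the medium, third for the large, counted as the jaw opens) and keep it there so that I can drop the board in: you finish while still holding the jaw at that line. Leave the boards and everything else on the bench where they are.

Things in the scene. Friction and masses are not known exactly. Their poses are not given: they have to be found in the camera images.
- holder: spring-jaw board holder, fixed: black base plate (x -140 to 110, y +-75 mm), origin on the bench, z up. End blocks 40 mm high; fixed jaw, clamping face at x = 70 mm; the sprung jaw slides on rods and is pulled open along the holder's own -x (roughly to the robot). Jaw lips: 50 mm above the bench, 100 mm long. Spring tube behind to x = 165 mm; scale bar, top 36 mm high, along x at y = 64 mm
- jaw: the sprung jaw with its upright aluminium pull tab, to pinch from above. Tab: 10 mm thick along the pull (its x = the holder's x), 34 mm wide (y), 53 mm tall. Origin at the tab's foot, 42 mm above the bench (top at 95 mm); x = 1, y = 0 mm in the holder's frame when closed. Carriage round the foot 42 mm high; the lip (50 mm high) begins 28 mm from the tab's +x face; nothing near is higher
- jaw_travel (a joint): opening travel of the sprung jaw, m: 0 closed (20 mm between the lips), grows as it is pulled to the holder's -x; stop at 0.085. Pointer on the first line at 0.024, second at 0.042, third at 0.060. A spring always pulls it shut: about 6 N at 0, 8 N at 0.024, 9 N at 0.042, 10.5 N at 0.060, and 0.5 N of friction
- pointer (a point): indicating (+x) edge of the steel pointer that the sprung jaw carries over the scale bar, level with the sprung lip's clamping face; moves with the jaw (x = 50, y = 64 mm in the holder's frame when closed). Each line leaves its board 4 mm to spare over ledges 6 mm deep, so it matters to about 3 mm
- line_1 (a point): first line across the top of the scale bar (dark engraved line 1.4 mm wide, 16 mm long, one dot beside it), for the small board: 44 mm between the lips. Point at the line's middle; x = 26 mm, y = 64 mm in the holder's frame
- line_2 (a point): second line, same make, two dots, for the medium board: 62 mm between the lips; x = 8 mm in the holder's frame
- line_3 (a point): third line, same make, three dots, for the large board: 80 mm between the lips; x = -10 mm in the holder's frame
- pad: square pad of black conductive foam, 140 x 140 x 5 mm, fixed on the bench on one side of the holder or the other; origin at the centre of its underside. The next board, one of the three, lies flat near its middle (within about 20 mm)
- tray: open black plastic tray for the other two boards, 280 x 160 x 35 mm (x, y, z), 5 mm walls and floor, fixed on the bench on the other side of the holder; origin at the centre of its underside
- board_small: assembled circuit board ('small'), 40 mm wide (its own x) by 70 mm long (its own y), 2 mm thick, green with chips and a white connector at one short end (parts up to 8 mm high); loose; origin at the centre of its underside. It is clamped across its 40 mm width
- board_medium: assembled circuit board ('medium'), 58 mm wide (its own x) by 85 mm long (its own y), 2 mm thick, green with chips and a white connector at one short end (parts up to 8 mm high); loose; origin at the centre of its underside. It is clamped across its 58 mm width
- board_large: assembled circuit board ('large'), 76 mm wide (its own x) by 100 mm long (its own y), 2 mm thick, green with chips and a white connector at one short end (parts up to 8 mm high); loose; origin at the centre of its underside. It is clamped across its 76 mm width
- bottle: closed white plastic bottle, 52 mm across, 120 mm high, loose, upright; origin at the centre of its foot; not part of the work
- mouse: grey and black computer mouse, 105 x 60 x 33 mm, loose; origin at the centre of its underside; not part of the work
- screwdriver: small screwdriver lying flat on the bench beyond the holder, loose; not part of the work
There are look-alikes about, which are no part of the job. What is shaped like the board_large but pink is not meant.

How it is judged:
At the end, for the whole second after the job is handed in: The sprung jaw stands still (under 5 mm/s) within 3 mm of the line for the board that lies on the pad (joint 0.024 small, 0.042 medium, 0.060 large), and the fingers still hold it (more than 3 N of contact) (((horizontal distance between board_small and pad below 0.06 m and value of joint jaw_travel between 0.021 and 0.027 m) or (horizontal distance between board_medium and pad below 0.06 m and value of joint jaw_travel between 0.039 and 0.045 m) or (horizontal distance between board_large and pad below 0.06 m and value of joint jaw_travel between 0.057 and 0.063 m)) and contact force between the fingers and jaw above 3 N and velocity of joint jaw_travel between -0.005 and 0.005 m/s); the arm keeps its last pose, push and grip.
It fails at once if a board is moved more than 15 mm (distance of any of board_small, board_medium, board_large from where it was at the start of the episode above 0.015 m).
It fails at once if the bottle, mouse or screwdriver is moved more than 15 mm (distance of any of bottle, mouse, screwdriver from where it was at the start of the episode above 0.015 m).
It also fails if it takes over 32 s, if anything falls off the work surface, if the arm or the gripper's body presses on something with over 40 N, if the wrist force passes 120 N, or if a joint passes its speed limit or range.

## Working session

There is one attempt and no reset: what is moved stays moved. The work goes in short steps, Python scripts to look and compute and a shell command to move; the robot and the scene stay as the last step left them, time stands still between calls to the robot, and variables do not carry over. Pictures are saved under pics/ and viewed, at most 10 in all, crops included, and the job is handed in when it is done.

```bash
mkdir -p pics
python3 - <<'E'
from bench import telemetry, capture, ctrl
import cv2, pickle
d={}
for n in("scene","top"):
    c=capture(n); d[n]=c; cv2.imwrite(f"pics/{n}0.png",c["image"][:,:,::-1])
    print(n,{k:v for k,v in c.items() if k!="image"})
pickle.dump(d,open("c0.pkl","wb"))
s=telemetry.observe();print(s, ctrl.pinch_z)
E
```

```text
scene {'fx': 534.3417232399403, 'fy': 534.3417232399403, 'cx': 314.64017055174435, 'cy': 233.20891113637333, 'view': array([[-0.76761392,  0.64073719, -0.01499098,  0.46658625],
       [-0.42993781, -0.49744441,  0.75346038,  0.15316878],
       [ 0.4753129 ,  0.58481186,  0.65732239, -1.96975369],
       [ 0.        ,  0.        ,  0.        ,  1.        ]])}
top {'fx': 496.20454671468207, 'fy': 496.20454671468207, 'cx': 307.54618560395613, 'cy': 250.0391009114133, 'view': array([[ 0.02897523, -0.99957843, -0.00184222, -0.08627858],
       [ 0.99356733,  0.02859904,  0.10957212, -0.56995808],
       [-0.10947324, -0.00500524,  0.99397714, -1.24447111],
       [ 0.        ,  0.        ,  0.        ,  1.        ]])}
{'clock': 0.1, 'qpos': array([ 1.18580136,  0.33383698,  0.03984281,  1.46618065, -0.01341062,
        1.34328501, -0.05852388]), 'dq': array([-0.00134358, -0.00096086, -0.0008166 , -0.00095797, -0.00132088,
       -0.00024667, -0.00041904]), 'joint_efforts': array([ 4.91528641e-03, -6.60016537e+01,  1.37093581e+00, -4.06475222e+01,
        1.71777589e-02,  8.86915805e-03, -7.15338189e-06]), 'tcp_pos': array([ 0.18313128, -0.6232444 ,  0.23051295]), 'tool_rot': array([ 9.89808187e-01,  1.42405169e-01, -1.40367544e-04, -7.08451378e-04]), 'contact_force': array([ 0.28215355, -0.88404757, -0.37620005]), 'wrist_torque': array([ 0.00627387,  0.02155189, -0.04917247]), 'finger_force': 0.0, 'gripper_width': 0.08544515726866642} 0.0187
```

View pics/top0.png

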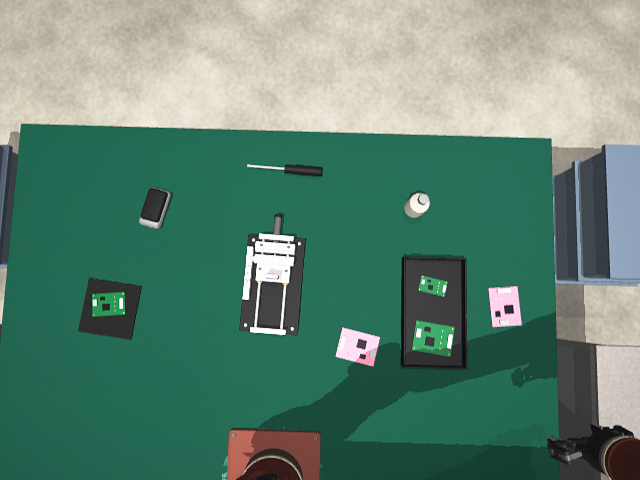

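View pics/scene0.png

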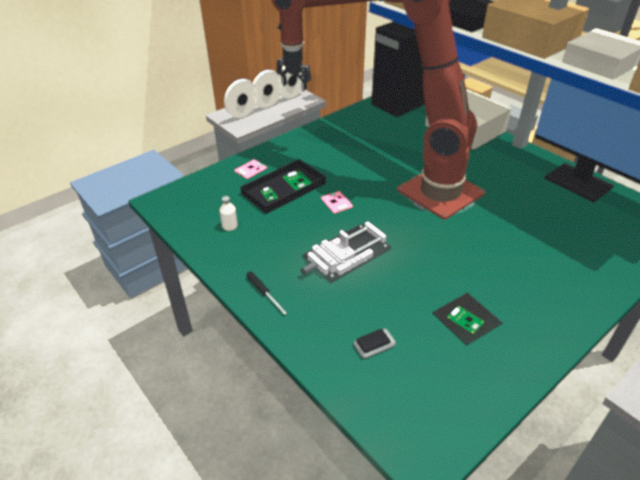

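Top view: the pad is at (110,308) with a green board at (109,304). The tray at (434,312) holds green boards at (433,286) and (433,338). The pink look-alikes are at (358,346) and (505,307), off the pad. The holder is at (273,285), with its spring tube up, so its +x is about world +x. Next I measure the boards and the holder.

```bash
cat > h.py <<'E'
import numpy as np, cv2, pickle
def ray(c,u,v,z):
    V=c["view"];R=V[:3,:3];o=-R.T@V[:3,3]
    d=R.T@np.array([(u-c["cx"])/c["fx"],-(v-c["cy"])/c["fy"],-1]); 
    return o+d*(z-o[2])/d[2]
def proj(c,p):
    q=c["view"]@np.r_[p,1]; return c["cx"]+c["fx"]*q[0]/-q[2], c["cy"]-c["fy"]*q[1]/-q[2]
E
python3 - <<'E'
from h import *
d=pickle.load(open("c0.pkl","rb"));c=d["top"];im=c["image"]
hsv=cv2.cvtColor(im,cv2.COLOR_RGB2HSV)
g=((hsv[...,0]>48)&(hsv[...,0]<72)&(hsv[...,1]>120)&(hsv[...,2]>60)).astype(np.uint8)
print(hsv[304,105],hsv[400,180],hsv[338,420])
for (x0,y0,x1,y1,z) in[(78,276,143,340,.007),(404,260,464,308,.007),(404,312,464,365,.007)]:
    m=np.zeros_like(g);m[y0:y1,x0:x1]=g[y0:y1,x0:x1]
    # board = not dark in the black surroundings
    k=np.zeros_like(g);k[y0:y1,x0:x1]=(im[y0:y1,x0:x1].max(2)>75)&(~((hsv[y0:y1,x0:x1,0]>72)&(hsv[y0:y1,x0:x1,0]<90)&(hsv[y0:y1,x0:x1,2]<125)))
    k=cv2.morphologyEx(k,cv2.MORPH_OPEN,np.ones((3,3)))
    n,l,st,ct=cv2.connectedComponentsWithStats(k);i=1+st[1:,4].argmax()
    pts=np.argwhere(l==i)[:,::-1]
    P=np.array([ray(c,u,v,z)[:2] for u,v in pts])*1000
    r=cv2.minAreaRect(P.astype(np.float32));print(r,len(P))
# white parts and base
big=cv2.resize(im[205:345,225:325],None,fx=6,fy=6,interpolation=cv2.INTER_CUBIC)
big=big[:, :]
cv2.imwrite("pics/hold.png",cv2.resize(im[225:340,235:315],(417,600),interpolation=cv2.INTER_CUBIC)[:,:,::-1])
b=np.zeros_like(g);s=np.s_[225:345,232:315];b[s]=(im[s].max(2)<50)|((hsv[s][...,1]<60)&(hsv[s][...,2]>120))
n,l,st,ct=cv2.connectedComponentsWithStats(b);i=1+st[1:,4].argmax()
cn=max(cv2.findContours((l==i).astype(np.uint8),0,1)[0],key=cv2.contourArea)
print(cv2.approxPolyDP(cn,4,True)[:,0].tolist())
pad=cv2.imwrite("pics/boards.png",np.hstack([cv2.resize(im[270:345,75:150],(390,390),interpolation=cv2.INTER_CUBIC),cv2.resize(im[310:370,400:470],(390,390),interpolation=cv2.INTER_CUBIC)])[:,:,::-1])
E
```

```text
[78 30 43] [ 80 167 110] [ 73 171 171]
((419.6788330078125, 442.9860534667969), (60.76958465576172, 83.07864379882812), 4.387613296508789) 709
((491.61822509765625, -396.75762939453125), (70.57435607910156, 42.40091323852539), 77.57194519042969) 422
((357.1397705078125, -397.7212829589844), (100.37415313720703, 78.4723129272461), 81.77387237548828) 1042
[[278, 225], [274, 234], [259, 233], [262, 239], [252, 238], [255, 243], [247, 246], [243, 300], [251, 292], [252, 261], [253, 269], [257, 263], [256, 280], [290, 280], [294, 244], [296, 249], [300, 242], [290, 244], [293, 236], [277, 235]]
```

View pics/hold.png

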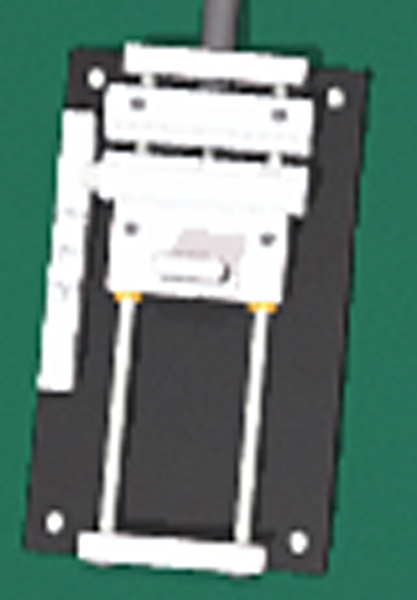

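View pics/boards.png

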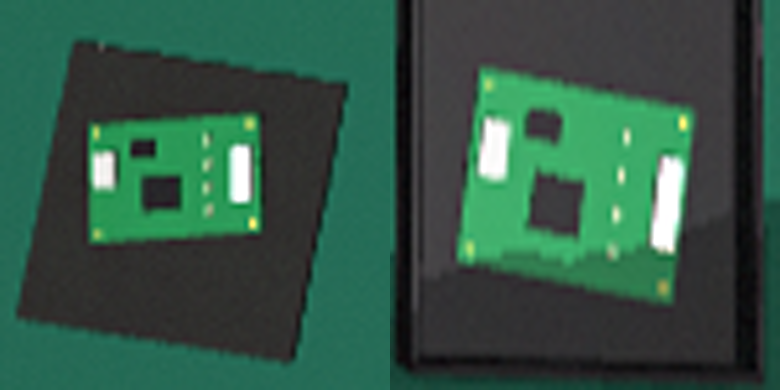

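The board on the pad measures 61x83 mm, so it is the medium one (the tray holds 42x70 small and 78x100 large). Target is line 2, travel 0.042. In the holder crop the plate corners are (73,47), (370,70), (327,573), (24,547) and the tab is about (195,268).

Run:
```python
from h import *
from scipy.spatial.transform import Rotation as Ro
d=pickle.load(open("c0.pkl","rb"));c=d["top"]
cr=lambda u,v:(235+u*80/417-.4,225+v*115/600-.4)
loc=np.array([[110,75],[110,-75],[-140,-75],[-140,75]])/1000
P=np.array([ray(c,*cr(*q),.008)[:2] for q in[(73,47),(370,70),(327,573),(24,547)]])
print(P)
A=loc-loc.mean(0);B=P-P.mean(0)
th=np.arctan2((A[:,0]*B[:,1]-A[:,1]*B[:,0]).sum(),(A*B).sum());R=np.array([[np.cos(th),-np.sin(th)],[np.sin(th),np.cos(th)]])
t=P.mean(0)-R@loc.mean(0);print("yaw",np.degrees(th),"origin",t,"res",P-(loc@R.T+t))
W=lambda x,y,z:np.r_[R@[x,y]+t,z]
inv=lambda u,v:((u+.4-235)*417/80,(v+.4-225)*600/115)
for n,p in dict(l1=(.026,.064,.036),l2=(.008,.064,.036),l3=(-.010,.064,.036),ptr=(.05,.064,.04),tab1=(-.004,.017,.095),tab2=(-.004,-.017,.095),tab3=(.006,-.017,.095),tab4=(.006,.017,.095)).items(): print(n,W(*p),"crop",np.round(inv(*proj(c,W(*p)))))
o=-c["view"][:3,:3].T@c["view"][:3,3];print("cam",o)
# scene check
s=d["scene"]
for p in[(.001,.017,.095),(.001,-.017,.095),(-.14,-.075,.008),(.11,.075,.008)]:print("scene",proj(s,W(*p)))
r=Ro.from_quat([ 9.89808187e-01,  1.42405169e-01, -1.40367544e-04, -7.08451378e-04]).as_matrix();print(r)
np.savez("hold.npz",R=R,t=t,th=th)
im=s["image"];cv2.imwrite("pics/sc.png",cv2.resize(im[205:295,290:400],(733,600),interpolation=cv2.INTER_CUBIC)[:,:,::-1])
```

```text
[[ 0.61374131  0.08643801]
 [ 0.60636082 -0.0635977 ]
 [ 0.35592417 -0.04975574]
 [ 0.36423137  0.10016826]]
yaw -3.11357354695622 origin [0.50004227 0.01749848] res [[-2.12240372e-04  2.49358842e-05]
 [ 5.54576498e-04 -2.32202166e-04]
 [-2.51117519e-04  3.09210184e-05]
 [-9.12186069e-05  1.76345263e-04]]
l1 [0.52948008 0.0799918  0.036     ] crop [ 72. 210.]
l2 [0.51150665 0.08096948 0.036     ] crop [ 69. 246.]
l3 [0.49353322 0.08194715 0.036     ] crop [ 65. 283.]
ptr [0.55344465 0.07868823 0.04      ] crop [ 76. 160.]
tab1 [0.49697154 0.03469064 0.095     ] crop [151. 272.]
tab2 [0.49512482 0.00074083 0.095     ] crop [224. 278.]
tab3 [5.05110057e-01 1.97678687e-04 9.50000000e-02] crop [226. 257.]
tab4 [0.50695678 0.03414749 0.095     ] crop [153. 251.]
cam [ 0.43255539 -0.07617083  1.29926841]
scene (np.float64(347.6683843218586), np.float64(235.8626251809878))
scene (np.float64(340.74894964669204), np.float64(230.16970643546074))
scene (np.float64(361.8441992400528), np.float64(224.17900741697858))
scene (np.float64(331.2933001383284), np.float64(281.878929322558))
[[ 9.59441496e-01  2.81907405e-01 -4.79648165e-04]
 [ 2.81907803e-01 -9.59440532e-01  1.36248382e-03]
 [-7.60996120e-05 -1.44244007e-03 -9.99998957e-01]]
```

View pics/sc.png

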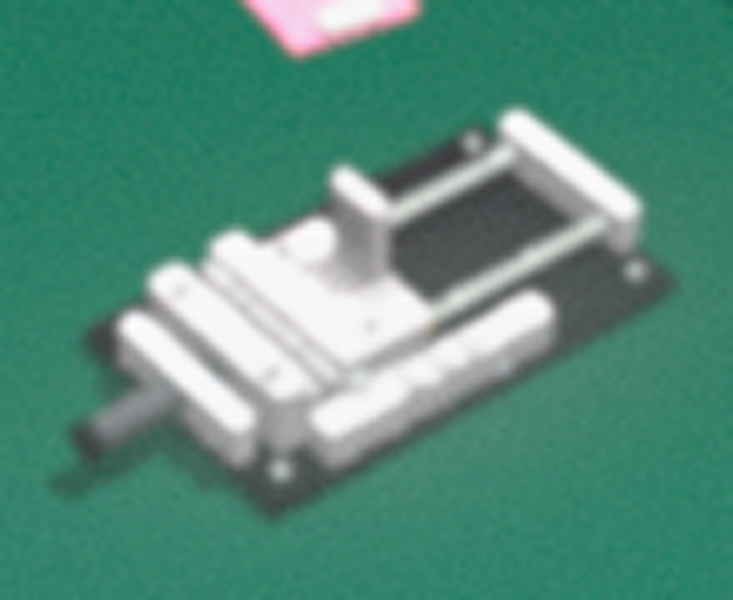

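The second view agrees: the tab top runs (342,231) to (348,237) in the scene image, within 1–2 mm of the prediction. The tool's y axis is now radial, so I swing round the base.

```bash
python3 -m inch '0.24 -0.047 0 -0.0245;0.24 -0.047 0 -0.0245;0.24 -0.047 0 -0.0245;0.24 -0.047 0 -0.0245;0.24 -0.047 0 -0.0245;0.24 -0.047 0 -0.0245;0.24 -0.047 0 -0.0245;0.24 -0.047 0 -0.0245;0.24 -0.047 0 -0.0245;0.24 -0.047 0 -0.0245;0.2 -0.047 0 -0.0245;0.1 0 0 -0.0245' 1
cat > go.py <<'E'
from h import *; import sys
from bench import telemetry
from scipy.spatial.transform import Rotation as Ro
H=np.load("hold.npz");R,t,th=H["R"],H["t"],float(H["th"])
s=telemetry.observe();T=Ro.from_quat(s["tool_rot"]).as_matrix()
x,y,z=map(float,sys.argv[1:4])   # goal in holder frame (TCP)
g=np.r_[R@[x,y]+t,z];e=g-s["tcp_pos"]
ang=np.arctan2(T[1,1],T[0,1]);da=(th-ang+np.pi/2)%np.pi-np.pi/2
print("clock",s["clock"],"tcp",s["tcp_pos"].round(4),"holder",(R.T@(s["tcp_pos"][:2]-t)).round(4))
print("tool shift/0.2",(T.T@e/.2).round(3),"turn",round(-da/np.pi,4),"F",s["contact_force"].round(1),s["finger_force"],s["gripper_width"],"dq",abs(s["dq"]).max().round(3),"z axis",T[:,2].round(3))
E
python3 go.py 0.001 0 0.231
```

```text
clock: 1.3
tcp_pos: [0.528, -0.2104, 0.2312]
tool_rot: [0.82, 0.572, 0.0, -0.001]
contact_force: [0.1, -0.1, 0.8]
gripper_width: 0.085
finger_force: 0.0
clock 1.3 tcp [ 0.528  -0.2104  0.2312] holder [ 0.0403 -0.226 ]
tool shift/0.2 [ 1.022 -0.52   0.003] turn -0.0951 F [ 0.1 -0.1  0.8] 0.0 0.08496036965375788 dq 0.412 z axis [-0.     0.001 -1.   ]
```

```bash
python3 -m inch '0 0 0 -0.032;0 0 0 -0.032;0 0 0 -0.031;0.19 -0.033 0 0;0.19 -0.033 0 0;0.19 -0.033 0 0;0.19 -0.033 0 0;0.19 -0.033 0 0;0.18 -0.033 0 0;0 0 0 0;0 0 0 0' 1
python3 go.py 0.001 0 0.231
python3 - <<'E'
from h import *
from bench import capture
c=capture("scene");cv2.imwrite("pics/s1.png",cv2.resize(c["image"][150:300,260:420],(640,600),interpolation=cv2.INTER_CUBIC)[:,:,::-1])
E
```

```text
clock: 2.4
tcp_pos: [0.5014, 0.0132, 0.2312]
tool_rot: [0.728, 0.685, -0.0, 0.0]
contact_force: [0.9, -1.1, 1.0]
gripper_width: 0.0853
finger_force: 0.0
clock 2.4 tcp [0.5014 0.0132 0.2312] holder [ 0.0016 -0.0042]
tool shift/0.2 [ 0.021 -0.003  0.001] turn -0.0021 F [ 0.9 -1.1  1. ] 0.0 0.08533692897222166 dq 0.038 z axis [-0. -0. -1.]
```

View pics/s1.png

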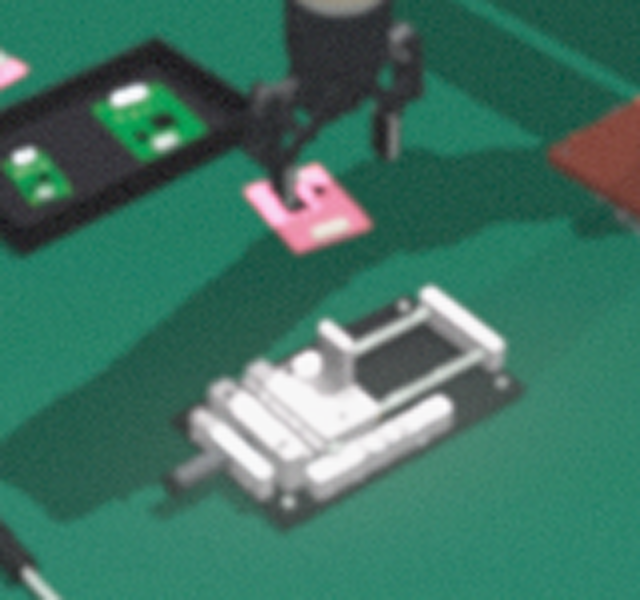

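The open fingers straddle the tab in line with the pull. I descend with the opening reduced, aiming 2 mm to the −x side.

```bash
python3 -m inch '0.021 -0.013 0 -0.002;0 0 0.15 0;0 0 0.15 0;0 0 0.15 0;0 0 0.15 0;0 0 0.1 0;0 0 0.08 0;0 0 0.07 0;0 0 0 0;0 0 0 0' 0.6
python3 go.py -0.001 0 0.060
python3 - <<'E'
from h import *
from bench import capture
c=capture("scene");cv2.imwrite("pics/s2.png",cv2.resize(c["image"][190:290,290:400],(660,600),interpolation=cv2.INTER_CUBIC)[:,:,::-1])
E
```

```text
clock: 3.45
tcp_pos: [0.4994, 0.0169, 0.0616]
tool_rot: [0.727, 0.687, 0.0, -0.0]
contact_force: [-0.2, -0.3, 0.5]
gripper_width: 0.0512
finger_force: 0.0
clock 3.45 tcp [0.4994 0.0169 0.0616] holder [-0.0006 -0.0007]
tool shift/0.2 [ 0.003 -0.002  0.008] turn -0.0009 F [-0.2 -0.3  0.5] 0.0 0.05115782462378336 dq 0.016 z axis [-0.  0. -1.]
```

View pics/s2.png

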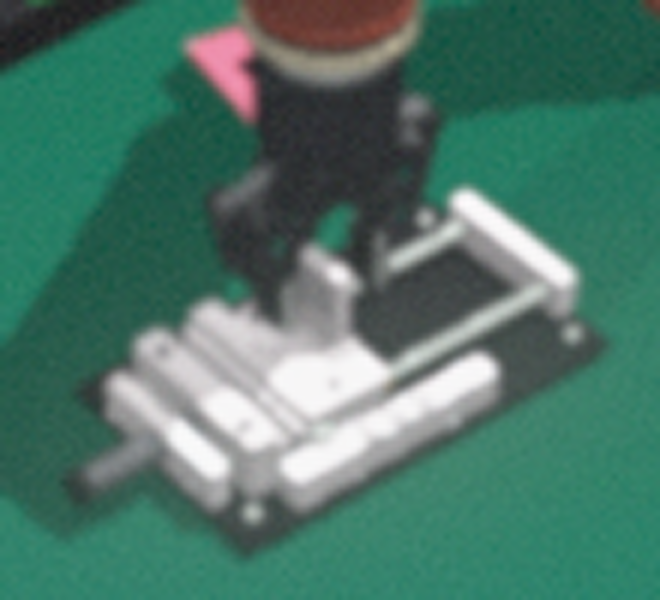

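The fingers are on either side of the tab at (320,295) and nothing is touching. I close the gripper.

```bash
python3 -m inch '0 0 0 0;0 0 0 0;0 0 0 0;0 0 0 0;0 0 0 0;0 0 0 0;0 0 0 0;0 0 0 0' 0
python3 go.py -0.042 0 0.060
```

```text
clock: 4.3
tcp_pos: [0.4994, 0.0171, 0.0619]
tool_rot: [0.727, 0.687, 0.0, 0.0]
contact_force: [-1.8, -0.1, 6.3]
gripper_width: 0.0092
finger_force: 58.7
clock 4.3 tcp [0.4994 0.0171 0.0619] holder [-0.0006 -0.0005]
tool shift/0.2 [ 0.002 -0.207  0.01 ] turn -0.0006 F [-1.8 -0.1  6.3] 58.69673788547516 0.009151567510788838 dq 0.002 z axis [ 0. -0. -1.]
```

```bash
python3 -m inch '0 -0.02 0 0;0 -0.03 0 0;0 -0.04 0 0;0 -0.04 0 0;0 -0.04 0 0;0 -0.02 0 0;0 -0.01 0 0;0 0 0 0;0 0 0 0;0 0 0 0'
python3 go.py -0.042 0 0.060
python3 - <<'E'
from h import *
from bench import capture
c=capture("top");pickle.dump(c,open("c1.pkl","wb"));a=cv2.resize(c["image"][235:310,235:275],(320,600),interpolation=cv2.INTER_CUBIC)
s=capture("scene");pickle.dump(s,open("s1.pkl","wb"));b=cv2.resize(s["image"][215:290,310:370],(480,600),interpolation=cv2.INTER_CUBIC)
cv2.imwrite("pics/p1.png",np.hstack([a,b])[:,:,::-1])
E
```

```text
clock: 5.3
tcp_pos: [0.4612, 0.019, 0.062]
tool_rot: [0.727, 0.687, 0.002, 0.001]
contact_force: [9.3, -1.8, -4.4]
gripper_width: 0.0093
finger_force: 58.9
clock 5.3 tcp [0.4612 0.019  0.062 ] holder [-0.0388 -0.0006]
tool shift/0.2 [ 0.003 -0.016  0.01 ] turn -0.0007 F [ 9.3 -1.8 -4.4] 58.91560971736908 0.009332023689352298 dq 0.001 z axis [ 0.004 -0.    -1.   ]
```

View pics/p1.png

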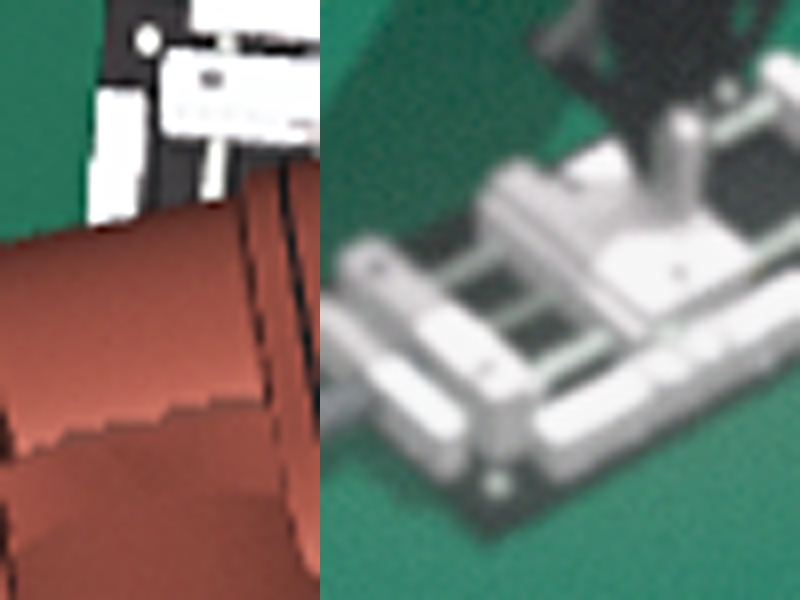

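In the scene view the pointer is just short of the second mark, near (655,350) in the crop. At the grip the tool felt −1.8 N rather than +6 N, so the jaw was still on its stop, and travel is about 38.2 mm. I pull 3.8 mm more, then check the jaw shift in the image.

```bash
python3 -m inch '0 -0.01 0 0;0 -0.009 0 0;0 0 0 0;0 0 0 0;0 0 0 0;0 0 0 0;0 0 0 0'
python3 go.py -0.0426 0 0.060
python3 - <<'E'
from h import *
from bench import capture
H=np.load("hold.npz");R,t=H["R"],H["t"]
c0=pickle.load(open("c0.pkl","rb"))["scene"]
ims=[capture("scene") for _ in range(8)]
s=ims[0];s["image"]=np.mean([i["image"] for i in ims],0).astype(np.uint8)
def hole(c,x):   # dark screw spots, carriage top z=42mm
    g=c["image"].astype(float).mean(2);u,v=proj(c,np.r_[R@[x,.035]+t,.042])
    u0,v0=int(u)-5,int(v)-5;w=g[v0:v0+11,u0:u0+11]
    print(np.round(w).astype(int)); return u,v
b=cv2.resize(s["image"][215:290,310:370],(640,800)[::1],interpolation=cv2.INTER_CUBIC)[:600]
G=lambda u,v,z:(R.T@(ray(s,u,v,z)[:2]-t)*1000).round(1)
for n,p in dict(l1=(.026,.064,.036),l2=(.008,.064,.036),l3=(-.010,.064,.036)).items():
    u,v=proj(s,np.r_[R@p[:2]+t,p[2]]);print(n,((u+.5-310)*640/60).round(),((v+.5-215)*800/75).round())
cv2.imwrite("pics/p2.png",b[:,:,::-1]);pickle.dump(s,open("s2.pkl","wb"))
# shift of the jaw's clamping edge: x profile along holder x at y=+40, z=50
for c,n in((c0,"closed"),(s,"now")):
    g=cv2.cvtColor(c["image"],cv2.COLOR_RGB2GRAY).astype(np.float32)
    xs=np.arange(-.04,.07,.003);pr=[]
    for x in xs:
        q=[proj(c,np.r_[R@[x,y]+t,.050]) for y in np.linspace(.02,.045,8)]
        q=np.float32(q);pr.append(cv2.remap(g,q[:,0],q[:,1],1).mean())
    print(n,[(round(x*1000),int(p)) for x,p in zip(xs,pr)])
E
```

```text
clock: 6.1
tcp_pos: [0.4576, 0.0192, 0.062]
tool_rot: [0.727, 0.687, 0.002, 0.002]
contact_force: [8.8, -1.8, -4.9]
gripper_width: 0.0094
finger_force: 58.9
clock 6.1 tcp [0.4576 0.0192 0.062 ] holder [-0.0425 -0.0006]
tool shift/0.2 [ 0.003 -0.     0.01 ] turn -0.0007 F [ 8.8 -1.8 -4.9] 58.941614627838135 0.009364793239063803 dq 0.001 z axis [ 0.004 -0.    -1.   ]
l1 438.0 501.0
l2 486.0 475.0
l3 533.0 449.0
closed [(-40, 106), (-37, 106), (-34, 107), (-31, 108), (-28, 109), (-25, 111), (-22, 112), (-19, 112), (-16, 109), (-13, 106), (-10, 113), (-7, 138), (-4, 185), (-1, 225), (2, 240), (5, 242), (8, 241), (11, 241), (14, 242), (17, 242), (20, 243), (23, 241), (26, 239), (29, 241), (32, 244), (35, 245), (38, 245), (41, 245), (44, 245), (47, 244), (50, 236), (53, 220), (56, 213), (59, 220), (62, 218), (65, 207), (68, 212)]
now [(-40, 238), (-37, 241), (-34, 241), (-31, 241), (-28, 241), (-25, 242), (-22, 242), (-19, 241), (-16, 238), (-13, 239), (-10, 243), (-7, 245), (-4, 245), (-1, 245), (2, 245), (5, 244), (8, 235), (11, 217), (14, 208), (17, 217), (20, 218), (23, 198), (26, 171), (29, 156), (32, 148), (35, 137), (38, 122), (41, 112), (44, 108), (47, 108), (50, 109), (53, 110), (56, 111), (59, 111), (62, 115), (65, 135), (68, 180)]
```

View pics/p2.png

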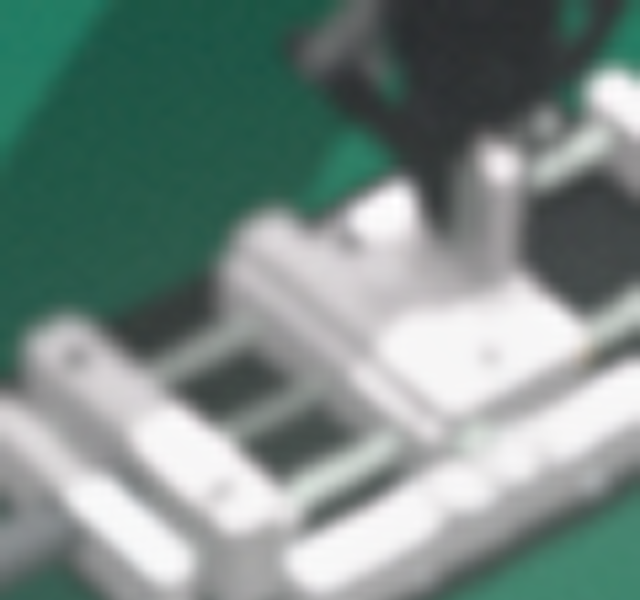

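The picture shows the jaw drawn back, with the lip's end (435,430) and pointer by the second mark, predicted at (486,475). The lip's edge profile moved from 50 to 8 mm in the holder frame, which is 42 mm and matches the 42 mm of hand motion. The jaw is still and firmly held, so I hand in.

```bash
python3 -c "from bench import order;print(order.sign_off())"
```

```text
the job is handed in; nothing more can be done
None
```

The medium board is the one on the pad, so the jaw is drawn back to the second line (about 42 mm of travel) and held there by the gripper; the job is handed in, and the hand-in gave no verdict.

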